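# Gauge two noodle-press caps and reject the one that stops short

## Task

Of the two identical-looking noodle-press caps on the wooden board, exactly one screws fully home on the steel thread gauge; the other comes up tight while still standing proud. Find out which by screwing them on gently, without forcing a cap that has come up tight: leave the good cap screwed fully home on the gauge, and set the other upright on the floor of the yellow reject tray. Handle the caps gently, do not tip them over, and leave the other things on the table where they are.

Things in the scene. Friction and masses are not known exactly. Their poses are not given: they have to be found in the camera images.
- cap_a_grip (a point): Middle of the blue upright paddle handle on top of cap a: 44 mm long (x), 14 mm thick (y), 40 mm high; 64 mm above the cap's rim, 20 mm above the flat top of its aluminium body. z up. Grip it across its thickness, fingertips just clear of the flat top. A half turn gives the same cap. Looks just like the other cap; either may be the good one.
- cap_a_rim (a point): Centre of the underside (open rim) of cap a, axes as its handle's. Inside the cap two round lugs, 7 mm thick, one below each end of the handle, run in the gauge's thread; their middles are 6 mm above the rim.
- cap_a: Cap a as a whole, origin at the centre of its rim: aluminium body 48 mm across and 44 mm high, open below, with the handle 84 mm high, 0.27 to 0.35 kg with what is inside. Stands upright on the 18 mm thick wooden board.
- cap_b_grip (a point): Middle of the blue upright paddle handle on top of cap b: 44 mm long (x), 14 mm thick (y), 40 mm high; 64 mm above the cap's rim, 20 mm above the flat top of its aluminium body. z up. Grip it across its thickness, fingertips just clear of the flat top. A half turn gives the same cap. Looks just like the other cap; either may be the good one.
- cap_b_rim (a point): Centre of the underside (open rim) of cap b, axes as its handle's. Inside the cap two round lugs, 7 mm thick, one below each end of the handle, run in the gauge's thread; their middles are 6 mm above the rim.
- cap_b: Cap b as a whole, origin at the centre of its rim: aluminium body 48 mm across and 44 mm high, open below, with the handle 84 mm high, 0.27 to 0.35 kg with what is inside. Stands upright on the 18 mm thick wooden board.
- gauge: Steel thread gauge fixed to the table, origin on the table under its axis, z up: dark round base 90 mm across and 14 mm high; from it rises a 35 mm threaded post ending in a plain nose 16 mm wide. Right-hand two-start thread: clockwise from above tightens, 29.6 mm down per full turn; about 1.3 mm axial and 1.4 mm radial play; does not back off by itself.
- gauge_shoulder (a point): Centre of the top of the gauge's base, 14 mm above the table, on the post's axis, axes as the gauge's: the shoulder on which the rim of a fully home cap rests.
- gauge_red (a point): A red mark on the gauge's base (on its x axis, the second one opposite). Set a cap on with its handle along the red marks: the lugs come to rest on the thread with the rim 7 mm above the shoulder, and 0.2 to 0.5 rad further clockwise they slip under the thread start. Set on more than 0.25 rad clockwise of red, they land on a thread start about 15 mm too high. To take a cap off, turn it back to red and lift.
- gauge_white (a point): A white mark on the gauge's base (second one opposite), 1.5 rad clockwise of red. A good cap's rim meets the shoulder with the handle about along the white marks, and it comes up tight some 0.2 rad beyond. The bad cap stops sinking 0.6 to 0.7 rad clockwise of the red marks and is tight by 1.1 to 1.2, its rim still about 4 mm above the shoulder.
- gauge_nose (a point): Top of the post, on its axis, 49.5 mm above the table; the rim of a carried cap must clear it.
- tray: Yellow reject tray fixed to the table, 200 mm (x) by 180 mm (y), 35 mm high, walls 5 mm thick; origin under its centre.
- tray_floor (a point): Centre of the tray's inner floor (5 mm above the table), axes as the tray's.
- die: Loose brass disc with six dark dots, 48 mm across, 10 mm high; leave alone. Origin under its centre.
- seal_ring: Loose black rubber ring, 48 mm across, 7 mm high; leave alone. Origin under its centre.
- bowl: Loose blue bowl, 110 mm across, 50 mm high; leave alone. Origin under its centre.
- brush: Loose brush lying on the table; leave alone.
- cup: Loose white cup, 66 mm across, 70 mm high; leave alone. Origin under its centre.
- jar: Loose amber jar, 60 mm across, 80 mm high; leave alone. Origin under its centre.
Things that resemble listed ones, but are neither listed nor needed, are in the scene too. What is shaped like the cap_a but red is not meant.

How it is judged (in metres and radians):
At the end, for the whole second after the job is handed in: One cap is screwed home on the gauge (rim within 1.8 mm of the shoulder, upright, centred within 5 mm), the other stands upright on the floor of the yellow tray, and both are at rest (((z of cap_a_rim in the frame of gauge_shoulder below 0.0018 m and horizontal distance between cap_a_rim and gauge_shoulder below 0.005 m and angle between cap_a_rim's own z axis and vertical below 0.08 rad and x of cap_b_rim in the frame of tray_floor between -0.095 and 0.095 m and y of cap_b_rim in the frame of tray_floor between -0.085 and 0.085 m and z of cap_b_rim in the frame of tray_floor below 0.004 m and angle between cap_b_rim's own z axis and vertical below 0.1 rad) or (z of cap_b_rim in the frame of gauge_shoulder below 0.0018 m and horizontal distance between cap_b_rim and gauge_shoulder below 0.005 m and angle between cap_b_rim's own z axis and vertical below 0.08 rad and x of cap_a_rim in the frame of tray_floor between -0.095 and 0.095 m and y of cap_a_rim in the frame of tray_floor between -0.085 and 0.085 m and z of cap_a_rim in the frame of tray_floor below 0.004 m and angle between cap_a_rim's own z axis and vertical below 0.1 rad)) and linear speed of each of cap_a, cap_b below 0.02 m/s); the robot touches nothing.
It fails at once if A cap is forced on the gauge (turned on with more than about 0.7 N m once tight: contact force in thread and stop over 150 N) (contact force between any of cap_a, cap_b and gauge above 150 N).
It fails at once if A cap is dropped or slammed into the tray (contact force over 120 N) (contact force between any of cap_a, cap_b and tray above 120 N).
It fails at once if A cap is tipped by more than 40 degrees (angle between any of cap_a_rim, cap_b_rim's own z axis and vertical above 0.7 rad).
It fails at once if Another loose thing is moved by more than 30 mm (distance of any of die, seal_ring, bowl, brush, cup, jar from where it was at the start of the episode above 0.03 m).
It also fails if it takes over 72 s, if anything falls off the work surface, if the arm or the gripper's body presses on something with over 40 N, if the wrist force passes 120 N, or if a joint passes its speed limit or range.

## Robot

A 6-joint arm with a two-finger parallel gripper is mounted at the origin on the work surface. World frame = base frame: x ahead of the robot, y to its left, z up, the work surface at z = 0. Lengths are in m, angles in degrees, forces in N, time in s.
With the tool pointing down it reaches from about 0.35 to 0.875 m from the base axis. Payload 4.2 kg.
Tool frame: the origin (TCP) lies midway between the tips of the shut fingers; the grasp point (between the pads) lies 19 mm behind it; x points along the fingers, y is the direction in which the jaws open and shut, and the axes are right-handed (so a half turn about x gives the same grasp; the last joint's range is limited). The gripper opens to 87 mm and grips with 3 to 60 N. Pads are 19 mm wide; open, the fingers measure 117 mm over their backs; the gripper's body (75 mm by 190 mm) begins 51 mm behind the grasp point.
Start: joints at [91.364, 22.042, 0.453, 0, -68.411, -14.817], TCP at [0.145, 0.608, 0.198] pointing down, gripper open.
Joint ranges: [-179.83, 179.83], [-69.29, 118.12], [-61.27, 80.66], [-181.25, 117.63], [-171.15, -9.14], [-177.46, 177.46]. Speed limits (degrees/s): [159.86, 159.86, 180, 180, 180, 180].

## Interface

Orientations are given as a 3x3 rotation matrix whose columns are the frame's x, y, z axes.
In Python, from station import r gives the robot as it stands.
- The arm moves only by the tool play_rows, never from a script. Its argument "plan" is a list that holds one entry, the list of rows, each a list of 6 numbers: the shift along the tool's x, y, z in cm, then the turn, a rotation vector about the tool's x, y, z in units of 10 degrees (1.0 is 10 degrees). A call has 1 to 5 rows; each row is the pose to reach, as a shift and turn from the pose commanded when the call began, along the tool's axes at that moment; what a row does not reach only later rows make up. A row lasts 1/8 s, in which the tool goes at most 62.5 mm and 10.7 degrees, less where a joint would pass 70% of its speed; a pose out of reach is approached as far as the arm can. A call with a gripper value outside its range is refused whole. "hand" is the opening, from 0 (shut) to 1 (fully open), set as the call begins (left out, the last holds). The fingers move at their own pace and stop on an object; the grip force is fixed at half the most. Time passes only in rows, so rows that repeat a pose let the fingers close. It gives the time, the measured TCP pose, the force and the opening at its end, in the units of the state.
- r.sense(): the state, without advancing time (a new reading comes with each control period).
- r.capture(name): name is "scene" or "top"; returns (picture, depth): 384x512x3 uint8, blue, green, red; 384x512 float32, m along the optical axis (not along the pixel's ray), 0 where there is no reading.
- r.get_calibration(name): a dict with "vfov" (degrees; the focal length in pixels is half the picture's height over the tangent of half this angle, whatever the lens; pixels are square), "cx", "cy" (the principal point, pixels), "distortion" ([k1, k2, p1, p2, k3] as OpenCV has them; the pictures are not rectified), "rvec" (rotation vector, rad) and "tvec" (3), from world to camera coordinates, as OpenCV has them. Camera axes: x right, y down, z forward; pixel columns grow to the right and rows downward; lengths in m; the calibration is good to about 2 mm. A picture is of the moment at which its call begins. get_calibration takes no time and is no camera call.
- r.finish_job(): hands the job in, once; it reports no verdict.
The state is a dict: "time_s": time; "joints": joint angles; "joint_velocities": joint speeds; "effort": joint torques, N m; "tcp_pos": TCP position; "ee_rot": TCP orientation; "wrist_force": force on the tool from outside, world axes, zero at the start; "moment": the same for the moment, N m; "gripper_width": opening from 0.0 (shut) to 1.0 (fully open).
Only numpy, scipy, OpenCV 4.12 (cv2) and the standard library are available. Lean on these libraries where they do the work, as an engineer would, in place of code of your own. Each camera call takes 0.05 s, during which the arm holds its last target.

## Working session

There is one attempt and no reset: what is moved stays moved. The work goes in short steps, Python scripts to look and compute and a tool call to move; the robot and the scene stay as the last step left them, time stands still between calls to the robot, and variables do not carry over. Pictures are saved under pics/ and viewed, and the job is handed in when it is done.

Besides the shell and the picture viewer there is one more tool, called after "Emit:" as name(argument=value, ...) on one line, values as JSON. play_rows: Moves the arm, as the interface text tells. Its arguments: {"type":"object","properties":{"plan":{"type":"array","items":{"type":"array","items":{"type":"array","items":{"type":"number"}}}},"hand":{"type":"number"}},"required":["plan"]}

```bash
ls; mkdir -p pics
python3 - <<'E'
from station import r
import cv2,numpy as np
print(r.sense())
for n in("scene","top"):
    p,d=r.capture(n); cv2.imwrite(f"pics/{n}0.png",p); np.save(f"{n}0.npy",d); print(n,r.get_calibration(n))
E
```

```text
pics
{'time_s': 0.0, 'joints': array([ 9.13631696e+01,  2.20895039e+01,  3.82494867e-01, -2.94308274e-02,
       -6.84111031e+01, -1.48161563e+01]), 'joint_velocities': array([-0.12611815, -0.09341851,  0.06248566, -0.01163226, -0.12235772,
        0.0163679 ]), 'effort': array([-1.21837405e-05, -3.90664852e+01,  1.87406623e+01,  4.21976477e+00,
        1.09374206e-02, -1.94520958e-04]), 'tcp_pos': array([0.14523699, 0.60723599, 0.1966903 ]), 'ee_rot': array([[-4.28455179e-04, -2.32831256e-01, -9.72517055e-01],
       [-2.07217769e-03, -9.72514850e-01,  2.32831641e-01],
       [-9.99997761e-01,  2.11498607e-03, -6.57887103e-05]]), 'wrist_force': array([ 0.66021259, -0.2749185 ,  0.10834842]), 'moment': array([-0.02101559, -0.0305687 , -0.01173046]), 'gripper_width': 0.9934005804263373}
scene {'vfov': 48.933208526380774, 'cx': 258.83879059292013, 'cy': 194.36638189239142, 'distortion': array([-0.07060598,  0.        ,  0.        ,  0.        ,  0.        ]), 'rvec': array([ 1.8579369 ,  1.84540787, -0.63522195]), 'tvec': array([-0.00171232, -0.35244326,  1.37984283])}
top {'vfov': 43.794480651832686, 'cx': 254.8388839441838, 'cy': 189.17097217438572, 'distortion': array([-0.15412619,  0.        ,  0.        ,  0.        ,  0.        ]), 'rvec': array([ 2.11716057, -2.17104492,  0.15205277]), 'tvec': array([0.00282329, 0.54854079, 1.37597602])}
```

View pics/scene0.png

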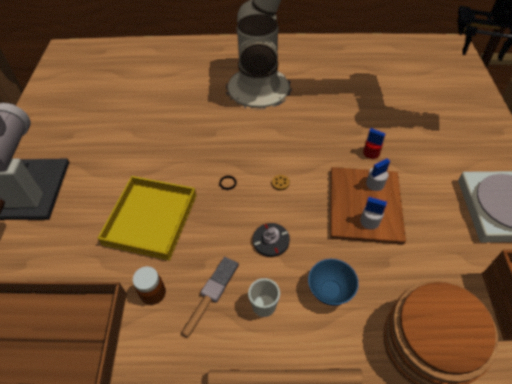

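View pics/top0.png

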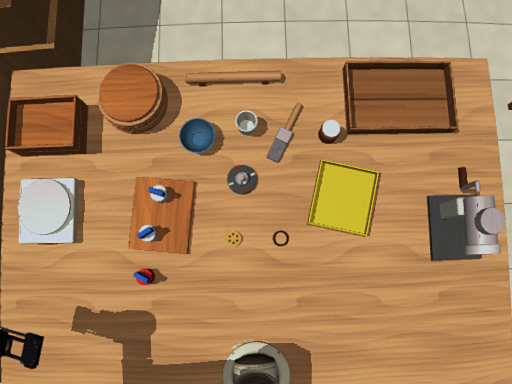

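Top view: caps at about (158,193) and (147,233), gauge at (242,179), tray at (344,198), arm at bottom-left. I'll enlarge these crops next.

```bash
cat > h.py <<'E'
import numpy as np,cv2
from station import r
def cam(n):
    c=r.get_calibration(n); f=192/np.tan(np.radians(c["vfov"]/2))
    K=np.array([[f,0,c["cx"]],[0,f,c["cy"]],[0,0,1]]); R=cv2.Rodrigues(c["rvec"])[0]
    return K,c["distortion"],R,c["tvec"]
def ray(n,u,v):
    K,D,R,t=cam(n); q=cv2.undistortPoints(np.array([[[u,v]]],float),K,D)[0,0]
    return -R.T@t, R.T@np.array([q[0],q[1],1])
def atz(n,u,v,z):
    o,d=ray(n,u,v); return o+d*(z-o[2])/d[2]
def proj(n,P):
    K,D,R,t=cam(n); return cv2.projectPoints(np.array(P,float).reshape(-1,1,3),cv2.Rodrigues(R)[0],t,K,D)[0].reshape(-1,2)
def crop(n,p,x0,y0,w,h,s,fn):
    a=cv2.resize(p[y0:y0+h,x0:x0+w],None,fx=s,fy=s,interpolation=cv2.INTER_CUBIC)
    for i in range(0,w,10): cv2.putText(a,str(x0+i),(i*s,8),0,.3,(0,255,255)); cv2.line(a,(i*s,10),(i*s,14),(0,255,255))
    for j in range(0,h,10): cv2.putText(a,str(y0+j),(0,j*s+3),0,.3,(0,255,255))
    cv2.imwrite(fn,a)
E
python3 - <<'E'
from h import *
p=cv2.imread("pics/top0.png"); crop("top",p,125,170,80,70,9,"pics/c1.png"); crop("top",p,215,155,60,50,12,"pics/c2.png")
p=cv2.imread("pics/scene0.png"); crop("scene",p,325,150,80,90,6,"pics/c3.png"); crop("s",p,245,215,50,45,14,"pics/c4.png")
E
```

```text
(no output)
```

View pics/c1.png

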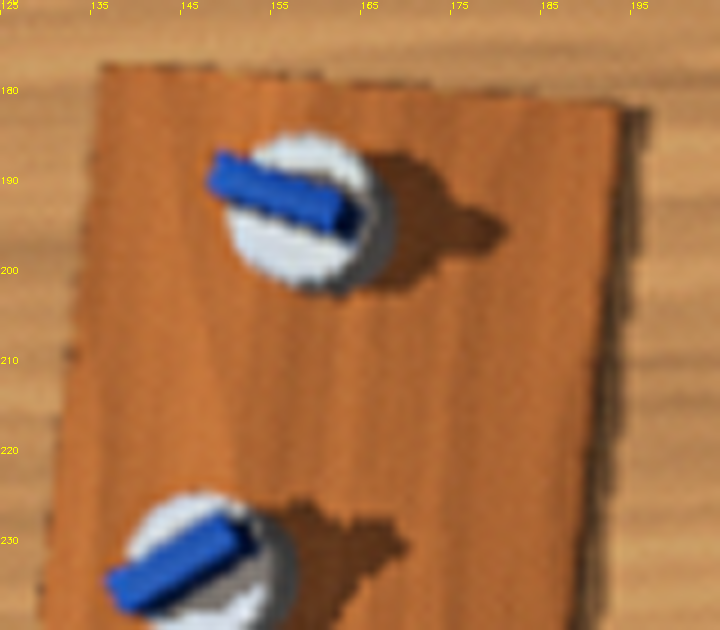

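View pics/c2.png

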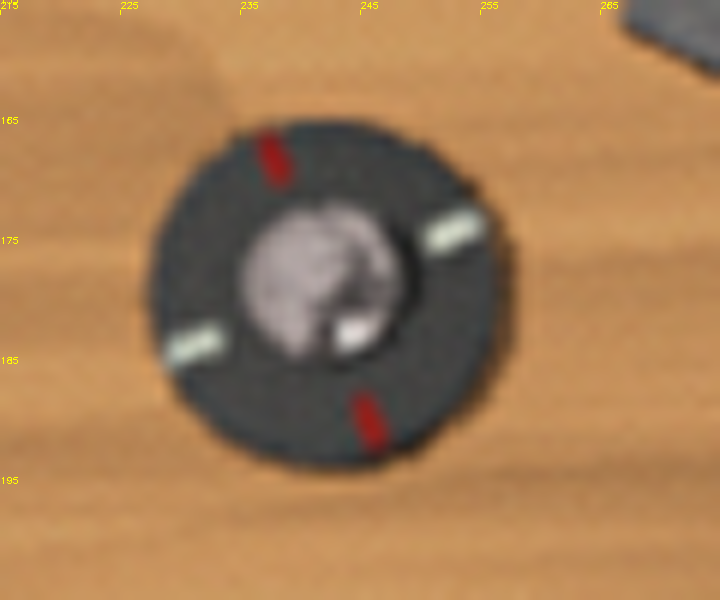

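View pics/c3.png

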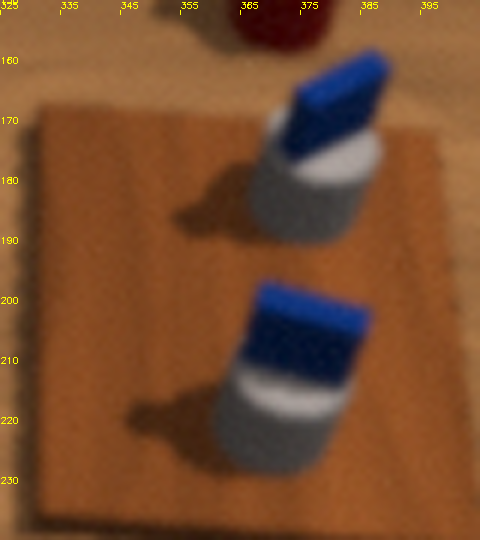

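View pics/c4.png

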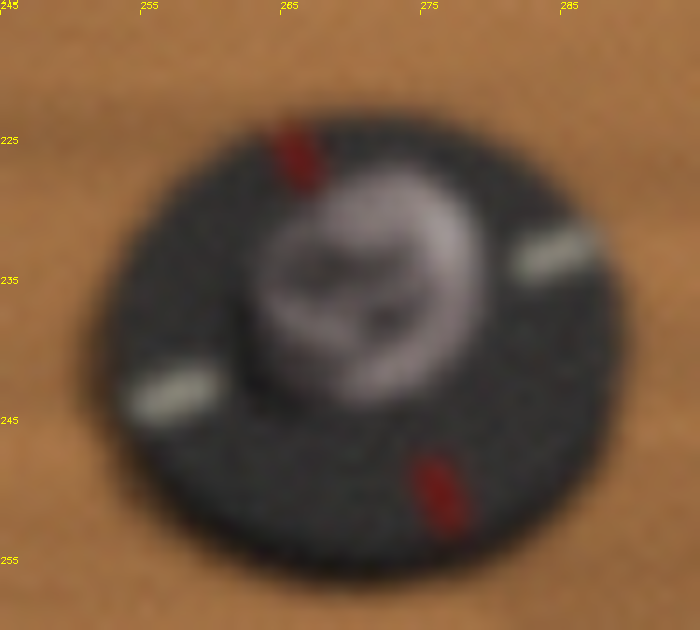

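Run:
```python
from h import *
T=lambda x0,y0,s,X,Y:(x0+(X+.5)/s-.5,y0+(Y+.5)/s-.5)
for nm,x0,y0,s,red,wh in(("top",215,155,12,[(275,160),(371,422)],[(455,231),(195,345)]),("scene",245,215,14,[(302,160),(441,495)],[(555,254),(177,394)])):
    for k,pts in(("red",red),("white",wh)):
        q=[atz(nm,*T(x0,y0,s,*p),0.014) for p in pts]
        d=q[0]-q[1]; print(nm,k,(q[0]+q[1])/2,np.linalg.norm(d),np.degrees(np.arctan2(d[1],d[0])))
for nm,wins in(("top",[(140,180,30,25),(132,220,30,25)]),("scene",[(358,192,32,26),(365,154,30,26)])):
    p=cv2.imread(f"pics/{nm}0.png")
    for x,y,w,h in wins:
        c=p[y:y+h,x:x+w].astype(int)
        big=cv2.resize(p[y:y+h,x:x+w],None,fx=8,fy=8,interpolation=cv2.INTER_CUBIC).astype(int)
        m=((big[...,0]>120)&(big[...,0]-big[...,2]>85)).astype(np.uint8)
        n,l,st,ce=cv2.connectedComponentsWithStats(m); i=1+np.argmax(st[1:,4]); 
        rc=cv2.minAreaRect(np.argwhere(l==i)[:,::-1].astype(np.float32)); b=cv2.boxPoints(rc)
        W=np.array([atz(nm,*T(x,y,8,*k),0.102) for k in b]); 
        e=[W[1]-W[0],W[2]-W[1]]; L=max(e,key=np.linalg.norm)
        print(nm,(x,y),"area",st[i,4]/64,"centre",atz(nm,*T(x,y,8,*ce[i]),.102),W.mean(0),"sides mm",[np.linalg.norm(k)*1e3 for k in e],"ang",np.degrees(np.arctan2(L[1],L[0]))%180)
```

```text
top red [0.58516185 0.02887284 0.014     ] 0.07145154327702227 18.665133925552873
top white [0.58581067 0.02827071 0.014     ] 0.07173256120035519 -67.4677609832616
scene red [0.58467977 0.02972555 0.014     ] 0.07109397737071517 -161.48537577579404
scene white [0.58452799 0.02927361 0.014     ] 0.07099396237659471 112.68238846886045
top (140, 180) area 60.203125 centre [0.5414988  0.27315563 0.102     ] [0.54172651 0.27351735 0.102     ] sides mm [np.float64(13.331455126266208), np.float64(42.16104845948542)] ang 69.88302867584876
top (132, 220) area 61.390625 centre [0.425083   0.30599194 0.102     ] [0.42510529 0.30587196 0.102     ] sides mm [np.float64(42.11999525508831), np.float64(12.902091907777711)] ang 119.28960277623986
scene (358, 192) area 32.078125 centre [0.54225178 0.27371949 0.102     ] [0.54230609 0.27401403 0.102     ] sides mm [np.float64(6.702244483261628), np.float64(37.16770338344463)] ang 69.8460309877697
scene (365, 154) area 27.28125 centre [0.42562654 0.30628244 0.102     ] [0.42545173 0.30695222 0.102     ] sides mm [np.float64(35.987869157516364), np.float64(7.823008883421844)] ang 120.19875669789397
```

```bash
cat >> h.py <<'E'
from scipy.spatial.transform import Rotation as Ro
def Rdown(yaw):
    a=np.radians(yaw); y=np.array([np.cos(a),np.sin(a),0]); x=np.array([0,0,-1.]); return np.column_stack([x,y,np.cross(x,y)])
def st():
    s=r.sense(); R=s["ee_rot"]; y=np.degrees(np.arctan2(R[1,1],R[0,1]))
    print("t %.2f tcp %s yaw %.2f tilt %.2f j %s F %s M %s w %.3f"%(s["time_s"],np.round(s["tcp_pos"],4),y,np.degrees(np.arccos(-R[2,0])),np.round(s["joints"],1),np.round(s["wrist_force"],1),np.round(s["moment"],2),s["gripper_width"])); return s
def go(p,yaw):
    s=st(); R=s["ee_rot"]; d=R.T@(np.array(p)-s["tcp_pos"])*100; w=Ro.from_matrix(R.T@Rdown(yaw)).as_rotvec(degrees=True)/10
    print("shift cm",np.round(d,2),"turn",np.round(w,3))
E
python3 - <<'E'
from h import *
go([.542,.2734,.16],-20.1)
# tray
p=cv2.imread("pics/top0.png"); crop("t",p,300,150,90,95,8,"pics/c5.png")
for q in [(0.015,0.015)]: pass
d=np.load("top0.npy")
m=cv2.inRange(cv2.cvtColor(p,cv2.COLOR_BGR2HSV),(25,150,60),(35,255,255)); n,l,s_,ce=cv2.connectedComponentsWithStats(m); i=1+np.argmax(s_[1:,4]); 
rc=cv2.minAreaRect(np.argwhere(l==i)[:,::-1].astype(np.float32)); print(rc)
b=cv2.boxPoints(rc); W=np.array([atz("top",*k,.035) for k in b]); print(W.mean(0),W)
E
```

```text
t 0.10 tcp [0.1452 0.6073 0.1968] yaw -103.46 tilt 0.11 j [ 91.4  22.1   0.4  -0.  -68.4 -14.8] F [ 0.2  0.2 -0.6] M [-0.03  0.    0.02] w 1.000
shift cm [  3.73  23.23 -46.36] turn [-8.336e+00  8.000e-03 -1.000e-02]
((343.7344055175781, 197.66156005859375), (60.86448287963867, 65.51331329345703), 12.407418251037598)
[ 0.51773344 -0.27589907  0.035     ] [[ 0.44407068 -0.1621909   0.035     ]
 [ 0.63544138 -0.21249253  0.035     ]
 [ 0.5912127  -0.39149772  0.035     ]
 [ 0.40020901 -0.33741514  0.035     ]]
```

Emit:
play_rows(plan=[[[0.4,2.6,-5.2,-0.93,0,0],[0.8,5.2,-10.4,-1.86,0,0],[1.2,7.8,-15.6,-2.8,0,0],[1.6,10.4,-20.8,-3.7,0,0],[2.0,13.0,-26.0,-4.65,0,0]]], hand=0.55)

```text
time_s: 0.72
tcp_pos: [0.369, 0.4194, 0.1774]
ee_rot: [[-0.0, 0.55, -0.835], [-0.0, -0.835, -0.55], [-1.0, 0.0, 0.0]]
wrist_force: [0.8, -0.0, -0.4]
gripper_width: 0.577
```

```bash
python3 -c "
from h import *
go([.542,.2734,.16],-20.1)"
```

```text
t 0.72 tcp [0.369  0.4194 0.1774] yaw -56.62 tilt 0.03 j [ 65.3  16.5 -10.8  -0.  -62.7  58.1] F [ 0.8 -0.  -0.4] M [ 0.09 -0.09  0.05] w 0.577
shift cm [ 1.74 21.7  -6.41] turn [-3.652e+00  3.000e-03 -0.000e+00]
```

Emit:
play_rows(plan=[[[0.4,5.4,-1.6,-0.95,0,0],[0.8,10.8,-3.2,-1.9,0,0],[1.3,16.3,-4.8,-2.8,0,0],[1.74,21.7,-6.4,-3.65,0,0],[1.74,21.7,-6.4,-3.65,0,0]]])

```text
time_s: 1.35
tcp_pos: [0.5417, 0.2708, 0.1588]
ee_rot: [[-0.002, 0.935, -0.354], [-0.002, -0.354, -0.935], [-1.0, -0.001, 0.002]]
wrist_force: [-0.5, -0.1, 0.2]
gripper_width: 0.551
```

```bash
python3 -c "
from h import *
go([.542,.2734,.064],-20.1)
for n in('top','scene'):
    p,d=r.capture(n); cv2.imwrite('pics/%s1.png'%n,p)
crop('t',p,325,100,90,120,5,'pics/d1.png')
"
```

```text
t 1.35 tcp [0.5417 0.2708 0.1588] yaw -20.74 tilt 0.14 j [ 41.9  21.9  -5.6  -0.  -62.7 117.4] F [-0.5 -0.1  0.2] M [-0.05 -0.08 -0.01] w 0.551
shift cm [ 9.48 -0.05 -0.27] turn [-0.064  0.013  0.007]
```

View pics/d1.png

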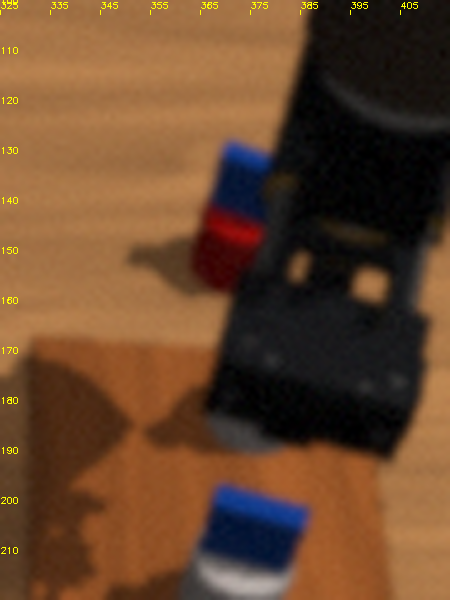

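Emit:
play_rows(plan=[[[3,-0.05,-0.27,-0.06,0.01,0],[5.5,-0.05,-0.27,-0.06,0.01,0],[8.0,-0.05,-0.27,-0.06,0.01,0],[9.4,-0.05,-0.27,-0.06,0.01,0],[9.4,-0.05,-0.27,-0.06,0.01,0]]])

```text
time_s: 2.08
tcp_pos: [0.5395, 0.277, 0.0657]
ee_rot: [[-0.001, 0.941, -0.338], [0.0, -0.338, -0.941], [-1.0, -0.001, -0.0]]
wrist_force: [-0.6, 0.8, -0.3]
gripper_width: 0.552
```

```bash
python3 -c "
from h import *
go([.542,.2734,.064],-20.1)
"
```

```text
t 2.08 tcp [0.5395 0.277  0.0657] yaw -19.78 tilt 0.05 j [ 4.240e+01  2.720e+01 -1.190e+01 -1.000e-01 -5.090e+01  1.178e+02] F [-0.6  0.8 -0.3] M [-0.01 -0.12 -0.07] w 0.552
shift cm [0.17 0.36 0.26] turn [ 0.032 -0.001  0.005]
```

Emit:
play_rows(plan=[[[0.15,0.35,0.25,0.03,0,0],[0.15,0.35,0.25,0.03,0,0]]])

```text
time_s: 2.33
tcp_pos: [0.5435, 0.2732, 0.0658]
ee_rot: [[0.002, 0.939, -0.345], [0.003, -0.345, -0.939], [-1.0, 0.001, -0.003]]
wrist_force: [0.9, 0.3, -0.2]
gripper_width: 0.546
```

```bash
python3 -c "
from h import *
go([.542,.2734,.064],-20.1)
"
```

```text
t 2.33 tcp [0.5435 0.2732 0.0658] yaw -20.17 tilt 0.19 j [ 41.9  27.2 -11.8  -0.  -50.8 118. ] F [ 0.9  0.3 -0.2] M [-0.07 -0.04 -0.04] w 0.546
shift cm [ 0.18 -0.14  0.04] turn [-0.007 -0.018 -0.005]
```

Emit:
play_rows(plan=[[[0.12,-0.05,0,0,0,0],[0.12,-0.05,0,0,0,0],[0.12,-0.05,0,0,0,0],[0.12,-0.05,0,0,0,0],[0.12,-0.05,0,0,0,0]]], hand=0.0)

```text
time_s: 2.95
tcp_pos: [0.5423, 0.2733, 0.0636]
ee_rot: [[0.0, 0.939, -0.345], [0.002, -0.345, -0.939], [-1.0, -0.0, -0.002]]
wrist_force: [-0.6, 1.2, -0.6]
gripper_width: 0.157
```

```bash
python3 -c "
from h import *
go([.542,.2734,.064],-20.1)
"
```

```text
t 2.95 tcp [0.5423 0.2733 0.0636] yaw -20.15 tilt 0.10 j [ 4.200e+01  2.730e+01 -1.200e+01 -1.000e-01 -5.060e+01  1.179e+02] F [-0.6  1.2 -0.6] M [-0.07  0.    0.04] w 0.157
shift cm [-0.04 -0.04  0.  ] turn [-0.005 -0.01   0.001]
```

Emit:
play_rows(plan=[[[-1,0,0,0,0,0],[-3,0,0,0,0,0],[-5,0,0,0,0,0],[-6.5,0,0,0,0,0],[-6.5,0,0,0,0,0]]])

```text
time_s: 3.58
tcp_pos: [0.5429, 0.2736, 0.1299]
ee_rot: [[0.003, 0.939, -0.345], [0.003, -0.345, -0.939], [-1.0, 0.001, -0.004]]
wrist_force: [-0.9, 0.3, -3.3]
gripper_width: 0.155
```

```bash
python3 -c "
from h import *
go([.585,.029,.128],-71.5)
"
```

```text
t 3.58 tcp [0.5429 0.2736 0.1299] yaw -20.15 tilt 0.25 j [ 4.200e+01  2.340e+01 -7.700e+00 -1.000e-01 -5.870e+01  1.179e+02] F [-0.9  0.3 -3.3] M [-0.14 -0.08 -0.02] w 0.155
shift cm [ 0.12 12.38 21.52] turn [ 5.135e+00 -2.500e-02  4.000e-03]
```

Emit:
play_rows(plan=[[[0,1.0,1.7,0.5,0,0],[0,3,5.2,1.3,0,0],[0,5.2,9.0,2.2,0,0],[0,7.4,12.9,3.1,0,0],[0,9.4,16.3,3.95,0,0]]])

```text
time_s: 4.2
tcp_pos: [0.5737, 0.086, 0.1272]
ee_rot: [[-0.002, 0.501, -0.866], [0.001, -0.866, -0.501], [-1.0, -0.002, 0.001]]
wrist_force: [-0.0, -0.1, -3.6]
gripper_width: 0.158
```

```bash
python3 -c "
from h import *
go([.585,.029,.128],-71.5)
"
```

```text
t 4.20 tcp [0.5737 0.086  0.1272] yaw -59.96 tilt 0.11 j [ 24.5  21.2 -11.7  -0.1 -57.2  95.6] F [-0.  -0.1 -3.6] M [-0.06 -0.11 -0.01] w 0.158
shift cm [-0.09  5.5   1.88] turn [1.154 0.006 0.009]
```

Emit:
play_rows(plan=[[[0,3,1,0.6,0,0],[0,4.7,1.6,1.0,0,0],[0,5.5,1.85,1.15,0,0],[0,5.5,1.85,1.15,0,0],[0,5.5,1.85,1.15,0,0]]])

```text
time_s: 4.82
tcp_pos: [0.5861, 0.0316, 0.128]
ee_rot: [[0.0, 0.324, -0.946], [0.002, -0.946, -0.324], [-1.0, -0.002, -0.001]]
wrist_force: [0.3, 0.3, -3.4]
gripper_width: 0.156
```

```bash
python3 -c "
from h import *
go([.585,.029,.128],-71.5)
for n in('top','scene'):
    p,d=r.capture(n); cv2.imwrite('pics/%s2.png'%n,p); st()
    if n=='top': crop('t',p,200,140,90,80,8,'pics/e1.png')
    else: crop('t',p,220,150,100,110,6,'pics/e2.png')
"
```

```text
t 4.83 tcp [0.5861 0.0316 0.128 ] yaw -71.08 tilt 0.10 j [ 18.8  21.7 -10.7  -0.1 -57.6  90.1] F [ 0.3  0.3 -3.4] M [-0.07 -0.08  0.03] w 0.156
shift cm [0.   0.21 0.19] turn [ 0.042 -0.004  0.009]
t 4.88 tcp [0.5862 0.0317 0.1281] yaw -71.07 tilt 0.10 j [ 18.8  21.7 -10.7  -0.1 -57.6  90.1] F [ 0.3 -0.1 -3.5] M [-0.06  0.02  0.01] w 0.157
t 4.92 tcp [0.5862 0.0317 0.1282] yaw -71.07 tilt 0.10 j [ 18.8  21.7 -10.7  -0.1 -57.6  90.1] F [ 0.1  0.8 -2.6] M [-0.07 -0.05 -0.06] w 0.159
```

View pics/e2.png

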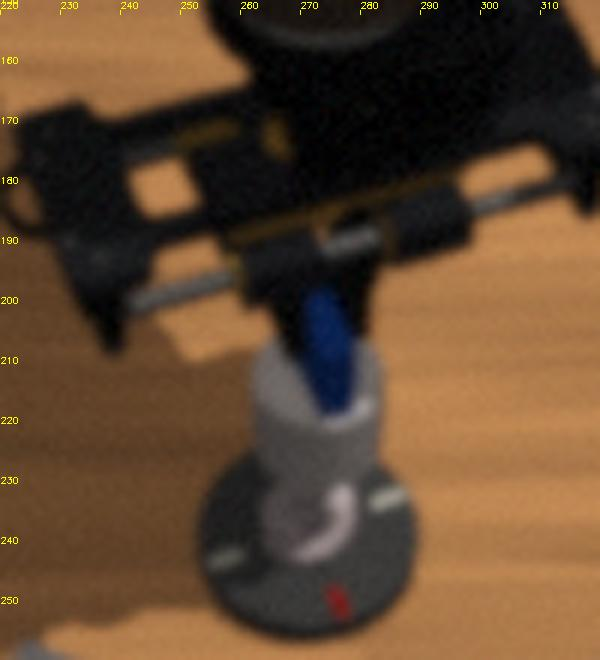

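Emit:
play_rows(plan=[[[0,0.2,0.18,0.04,0,0],[1.2,0.2,0.18,0.04,0,0],[2.4,0.2,0.18,0.04,0,0],[2.4,0.2,0.18,0.04,0,0],[2.4,0.2,0.18,0.04,0,0]]])

```text
time_s: 5.55
tcp_pos: [0.5854, 0.0285, 0.1041]
ee_rot: [[0.001, 0.317, -0.949], [0.001, -0.949, -0.317], [-1.0, -0.001, -0.001]]
wrist_force: [0.0, -0.8, -3.5]
gripper_width: 0.159
```

```bash
python3 -c "
from h import *
for n in('top','scene'):
    p,d=r.capture(n); cv2.imwrite('pics/%s3.png'%n,p); 
    if n=='top': crop('t',p,215,150,60,60,10,'pics/e1.png')
    else: crop('t',p,240,180,60,80,8,'pics/e2.png')
go([.585,.029,.067],-71.5)
"
```

```text
t 5.65 tcp [0.5857 0.0286 0.1046] yaw -71.54 tilt 0.13 j [ 18.6  22.9 -12.5  -0.1 -54.4  89.9] F [ 0.2  0.5 -3.8] M [ 0.02 -0.06  0.02] w 0.162
shift cm [ 3.76 -0.06  0.06] turn [-0.004 -0.011  0.007]
```

View pics/e2.png

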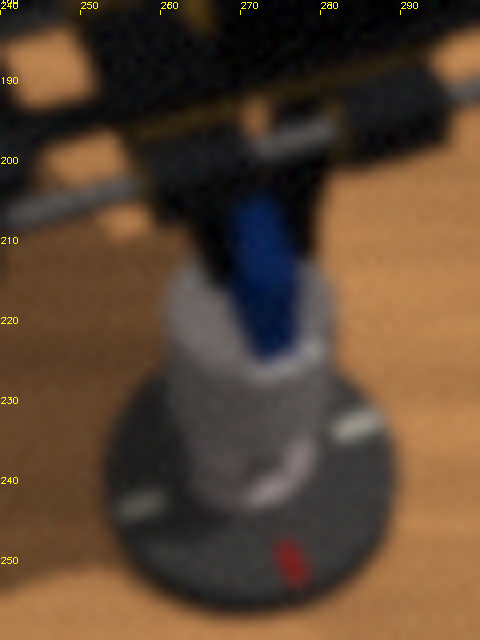

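View pics/e1.png

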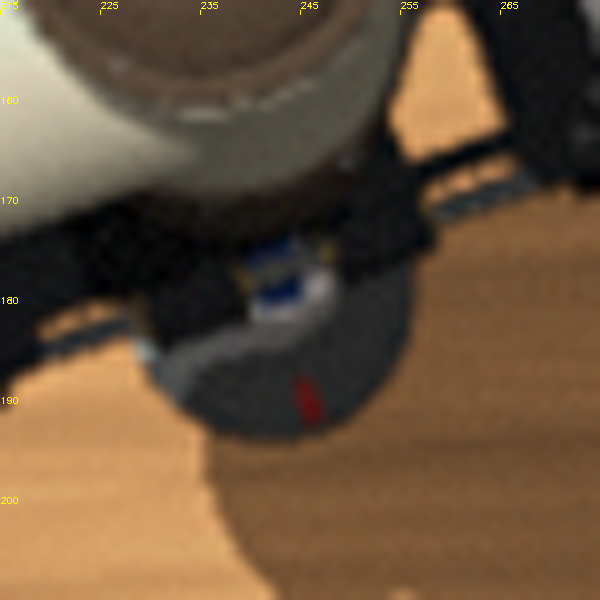

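Emit:
play_rows(plan=[[[0.6,-0.05,0.05,0,0,0],[1.2,-0.05,0.05,0,0,0],[1.8,-0.05,0.05,0,0,0],[2.2,-0.05,0.05,0,0,0]]])

```text
time_s: 6.15
tcp_pos: [0.5844, 0.0288, 0.0816]
ee_rot: [[-0.0, 0.316, -0.949], [0.001, -0.949, -0.316], [-1.0, -0.001, -0.0]]
wrist_force: [0.2, -0.5, -3.3]
gripper_width: 0.157
```

```bash
python3 -c "
from h import *
go([.585,.029,.067],-71.5)"
```

```text
t 6.15 tcp [0.5844 0.0288 0.0816] yaw -71.56 tilt 0.08 j [ 18.6  24.3 -14.1  -0.1 -51.5  89.9] F [ 0.2 -0.5 -3.3] M [-0.06 -0.05  0.01] w 0.157
shift cm [ 1.46  0.   -0.07] turn [-0.006 -0.001  0.008]
```

Emit:
play_rows(plan=[[[0.4,0,-0.04,0,0,0],[0.8,0,-0.05,0,0,0],[1.1,0,-0.05,0,0,0]]])

```text
time_s: 6.52
tcp_pos: [0.5851, 0.029, 0.071]
ee_rot: [[0.001, 0.316, -0.949], [0.002, -0.949, -0.316], [-1.0, -0.001, -0.001]]
wrist_force: [-0.4, 0.7, -3.5]
gripper_width: 0.156
```

```bash
python3 -c "
from h import *
go([.585,.029,.067],-71.5)"
```

```text
t 6.53 tcp [0.5851 0.029  0.071 ] yaw -71.55 tilt 0.10 j [ 18.6  25.1 -14.7  -0.1 -50.2  89.9] F [-0.4  0.7 -3.5] M [-0.1  -0.01 -0.04] w 0.156
shift cm [ 0.4  -0.    0.01] turn [-0.005 -0.006  0.008]
```

Emit:
play_rows(plan=[[[0.15,0,0,0,0,0],[0.3,0,0,0,0,0],[0.3,0,0,0,0,0]]])

```text
time_s: 6.9
tcp_pos: [0.5851, 0.029, 0.0683]
ee_rot: [[0.001, 0.316, -0.949], [0.002, -0.949, -0.316], [-1.0, -0.001, -0.001]]
wrist_force: [-0.1, 0.4, -3.3]
gripper_width: 0.153
```

Emit:
play_rows(plan=[[[0.08,0,0,0,0,0],[0.08,0,0,0,0,0]]])

```text
time_s: 7.15
tcp_pos: [0.5851, 0.029, 0.0675]
ee_rot: [[0.001, 0.316, -0.949], [0.002, -0.949, -0.316], [-1.0, -0.001, -0.001]]
wrist_force: [-0.0, -0.6, -2.7]
gripper_width: 0.159
```

Emit:
play_rows(plan=[[[0.08,0,0,0,0,0],[0.08,0,0,0,0,0]]])

```text
time_s: 7.4
tcp_pos: [0.5851, 0.029, 0.0666]
ee_rot: [[0.0, 0.316, -0.949], [0.002, -0.949, -0.316], [-1.0, -0.001, -0.001]]
wrist_force: [1.4, 0.3, -3.0]
gripper_width: 0.155
```

Emit:
play_rows(plan=[[[0.06,0,0,0,0,0],[0.06,0,0,0,0,0]]])

```text
time_s: 7.65
tcp_pos: [0.5852, 0.029, 0.0663]
ee_rot: [[0.001, 0.317, -0.949], [0.002, -0.949, -0.317], [-1.0, -0.001, -0.001]]
wrist_force: [0.3, 0.2, -1.6]
gripper_width: 0.163
```

Emit:
play_rows(plan=[[[0.03,0,0,0.35,0,0],[0.06,0,0,0.7,0,0],[0.08,0,0,1.0,0,0],[0.08,0,0,1.0,0,0]]])

```text
time_s: 8.15
tcp_pos: [0.5854, 0.029, 0.0655]
ee_rot: [[0.001, 0.148, -0.989], [0.002, -0.989, -0.148], [-1.0, -0.001, -0.002]]
wrist_force: [-0.1, 1.1, -1.9]
gripper_width: 0.159
```

```bash
python3 -c "
from h import *
st()"
```

```text
t 8.15 tcp [0.5854 0.029  0.0655] yaw -81.51 tilt 0.12 j [ 18.6  25.4 -15.   -0.1 -49.4  79.9] F [-0.1  1.1 -1.9] M [-0.13 -0.02 -0.02] w 0.159
```

Following the thread freely; continue.

Emit:
play_rows(plan=[[[0.03,0,0,0.35,0,0],[0.06,0,0,0.7,0,0],[0.08,0,0,1.0,0,0],[0.08,0,0,1.0,0,0]]])

```text
time_s: 8.65
tcp_pos: [0.5855, 0.0291, 0.0648]
ee_rot: [[0.001, -0.026, -1.0], [0.002, -1.0, 0.026], [-1.0, -0.002, -0.001]]
wrist_force: [-0.3, 0.4, -1.1]
gripper_width: 0.156
```

```bash
python3 -c "
from h import *
st()"
```

```text
t 8.65 tcp [0.5855 0.0291 0.0648] yaw -91.47 tilt 0.13 j [ 18.6  25.5 -15.1  -0.1 -49.3  70. ] F [-0.3  0.4 -1.1] M [-0.04 -0.02 -0.03] w 0.156
```

Emit:
play_rows(plan=[[[0.03,0,0,0.35,0,0],[0.06,0,0,0.7,0,0],[0.08,0,0,1.0,0,0],[0.08,0,0,1.0,0,0]]])

```text
time_s: 9.15
tcp_pos: [0.5854, 0.0291, 0.0639]
ee_rot: [[0.001, -0.199, -0.98], [0.002, -0.98, 0.199], [-1.0, -0.002, -0.001]]
wrist_force: [-0.1, 0.5, -1.1]
gripper_width: 0.162
```

```bash
python3 -c "
from h import *
st()"
```

```text
t 9.15 tcp [0.5854 0.0291 0.0639] yaw -101.45 tilt 0.12 j [ 18.6  25.6 -15.1  -0.1 -49.2  60. ] F [-0.1  0.5 -1.1] M [-0.    0.   -0.02] w 0.162
```

Emit:
play_rows(plan=[[[0.03,0,0,0.35,0,0],[0.06,0,0,0.7,0,0],[0.08,0,0,1.0,0,0],[0.08,0,0,1.0,0,0]]])

```text
time_s: 9.65
tcp_pos: [0.5856, 0.0291, 0.0635]
ee_rot: [[0.002, -0.365, -0.931], [0.002, -0.931, 0.365], [-1.0, -0.002, -0.001]]
wrist_force: [-0.7, -0.9, 0.9]
gripper_width: 0.156
```

```bash
python3 -c "
from h import *
st()"
```

```text
t 9.65 tcp [0.5856 0.0291 0.0635] yaw -111.43 tilt 0.13 j [ 18.6  25.6 -15.1  -0.1 -49.2  50. ] F [-0.7 -0.9  0.9] M [-0.13  0.19 -0.03] w 0.156
```

Emit:
play_rows(plan=[[[0.02,0,0,0.25,0,0],[0.04,0,0,0.5,0,0],[0.04,0,0,0.5,0,0]]])

```text
time_s: 10.02
tcp_pos: [0.5857, 0.0291, 0.0634]
ee_rot: [[0.002, -0.445, -0.896], [0.002, -0.896, 0.445], [-1.0, -0.002, -0.001]]
wrist_force: [-0.8, -0.6, 4.6]
gripper_width: 0.157
```

```bash
python3 -c "
from h import *
st()"
```

```text
t 10.03 tcp [0.5857 0.0291 0.0634] yaw -116.42 tilt 0.14 j [ 18.6  25.6 -15.1  -0.1 -49.1  45. ] F [-0.8 -0.6  4.6] M [-0.04  0.34  0.06] w 0.157
```

Emit:
play_rows(plan=[[[-0.03,0,0,0.3,0,0],[-0.03,0,0,0.6,0,0],[-0.03,0,0,0.6,0,0]]])

```text
time_s: 10.4
tcp_pos: [0.5855, 0.0291, 0.0634]
ee_rot: [[0.002, -0.536, -0.844], [0.002, -0.844, 0.536], [-1.0, -0.002, -0.001]]
wrist_force: [-1.1, -0.6, 5.1]
gripper_width: 0.159
```

```bash
python3 -c "
from h import *
st()"
```

```text
t 10.40 tcp [0.5855 0.0291 0.0634] yaw -122.42 tilt 0.13 j [ 18.6  25.6 -15.1  -0.1 -49.1  39. ] F [-1.1 -0.6  5.1] M [-0.09  0.34  0.03] w 0.159
```

Emit:
play_rows(plan=[[[0,0,0,0.3,0,0],[0,0,0,0.6,0,0],[0,0,0,0.6,0,0]]])

```text
time_s: 10.78
tcp_pos: [0.5854, 0.029, 0.0633]
ee_rot: [[0.001, -0.621, -0.784], [0.001, -0.784, 0.621], [-1.0, -0.002, -0.0]]
wrist_force: [-1.1, -1.3, 4.8]
gripper_width: 0.156
```

```bash
python3 -c "
from h import *
st()"
```

```text
t 10.78 tcp [0.5854 0.029  0.0633] yaw -128.37 tilt 0.10 j [ 18.6  25.6 -15.2  -0.1 -49.2  33. ] F [-1.1 -1.3  4.8] M [-0.17  0.42  0.27] w 0.156
```

Emit:
play_rows(plan=[[[0,0,0,-0.7,0,0],[-0.02,0,0,-1.4,0,0],[-0.06,0,0,-2.1,0,0],[-0.11,0,0,-2.8,0,0],[-0.16,0,0,-3.4,0,0]]])

```text
time_s: 11.4
tcp_pos: [0.5855, 0.0293, 0.0643]
ee_rot: [[0.002, -0.074, -0.997], [0.002, -0.997, 0.074], [-1.0, -0.002, -0.001]]
wrist_force: [0.2, -0.0, 2.3]
gripper_width: 0.156
```

```bash
python3 -c "
from h import *
go([.585,.029,.0668],-71.5)"
```

```text
t 11.40 tcp [0.5855 0.0293 0.0643] yaw -94.27 tilt 0.16 j [ 18.6  25.5 -15.1  -0.1 -49.3  67.2] F [ 0.2 -0.   2.3] M [-0.04  0.09 -0.09] w 0.156
shift cm [-0.25  0.03  0.05] turn [-2.277 -0.011  0.012]
```

Emit:
play_rows(plan=[[[-0.07,0,0.02,-0.7,0,0],[-0.15,0,0.04,-1.4,0,0],[-0.23,0,0.05,-2.1,0,0],[-0.28,0,0.05,-2.3,0,0],[-0.28,0,0.05,-2.3,0,0]]])

```text
time_s: 12.02
tcp_pos: [0.5843, 0.0291, 0.0664]
ee_rot: [[-0.0, 0.316, -0.949], [0.002, -0.949, -0.316], [-1.0, -0.002, -0.0]]
wrist_force: [1.1, -0.5, -2.7]
gripper_width: 0.156
```

```bash
python3 -c "
from h import *
go([.585,.029,.0668],-71.5)"
```

```text
t 12.03 tcp [0.5843 0.0291 0.0664] yaw -71.61 tilt 0.11 j [ 18.6  25.3 -15.   -0.1 -49.6  89.8] F [ 1.1 -0.5 -2.7] M [-0.04 -0.29 -0.04] w 0.156
shift cm [-0.04  0.03 -0.06] turn [-0.011 -0.002  0.01 ]
```

Back at red; lift gently.

Emit:
play_rows(plan=[[[-0.3,0.03,-0.05,0,0,0],[-0.7,0.03,-0.05,0,0,0],[-1.0,0.03,-0.05,0,0,0]]])

```text
time_s: 12.4
tcp_pos: [0.585, 0.029, 0.0773]
ee_rot: [[0.0, 0.316, -0.949], [0.002, -0.949, -0.316], [-1.0, -0.001, -0.001]]
wrist_force: [-1.4, -0.1, -3.3]
gripper_width: 0.157
```

```bash
python3 -c "
from h import *
go([.585,.029,.128],-71.5)"
```

```text
t 12.40 tcp [0.585  0.029  0.0773] yaw -71.56 tilt 0.10 j [ 18.6  24.6 -14.3  -0.1 -51.   89.9] F [-1.4 -0.1 -3.3] M [-0.04 -0.   -0.03] w 0.157
shift cm [-5.07 -0.01 -0.  ] turn [-0.006 -0.005  0.008]
```

Emit:
play_rows(plan=[[[-1.5,0,0,0,0,0],[-3.5,0,0,0,0,0],[-5.0,0,0,0,0,0],[-5.2,0,0,0,0,0]]])

```text
time_s: 12.9
tcp_pos: [0.5861, 0.0291, 0.1311]
ee_rot: [[0.004, 0.317, -0.949], [0.003, -0.949, -0.317], [-1.0, -0.001, -0.005]]
wrist_force: [-0.2, -0.2, -2.8]
gripper_width: 0.158
```

```bash
python3 -c "
from h import *
go([.518,-.265,.125],-71.5)"
```

```text
t 12.90 tcp [0.5861 0.0291 0.1311] yaw -71.55 tilt 0.28 j [ 18.6  21.4 -10.7  -0.1 -57.6  89.9] F [-0.2 -0.2 -2.8] M [-0.03 -0.   -0.01] w 0.158
shift cm [ 0.5  25.75 15.77] turn [-0.005 -0.027  0.007]
```

Emit:
play_rows(plan=[[[0,2,1.2,0,0,0],[0,6,3.7,0,0,0],[0,10.5,6.4,0,0,0],[0,15,9.2,0,0,0],[0,19.5,12,0,0,0]]])

```text
time_s: 13.52
tcp_pos: [0.5312, -0.1963, 0.128]
ee_rot: [[-0.001, 0.316, -0.949], [0.002, -0.949, -0.316], [-1.0, -0.002, 0.001]]
wrist_force: [-0.3, 0.1, -3.5]
gripper_width: 0.16
```

Emit:
play_rows(plan=[[[0.3,4,2.4,0,0,0],[0.3,6.2,3.75,0,0,0],[0.3,6.2,3.75,0,0,0],[0.3,6.2,3.75,0,0,0]]])

```text
time_s: 14.02
tcp_pos: [0.5164, -0.2647, 0.125]
ee_rot: [[-0.001, 0.316, -0.949], [0.002, -0.949, -0.316], [-1.0, -0.002, -0.0]]
wrist_force: [0.2, 0.3, -3.1]
gripper_width: 0.157
```

```bash
python3 -c "
from h import *
go([.518,-.265,.053],-71.5)
p,d=r.capture('scene'); cv2.imwrite('pics/s4.png',p)"
```

```text
t 14.03 tcp [ 0.5164 -0.2647  0.125 ] yaw -71.59 tilt 0.13 j [-1.120e+01  2.130e+01 -1.180e+01 -1.000e-01 -5.700e+01  1.197e+02] F [ 0.2  0.3 -3.1] M [-0.02 -0.03  0.07] w 0.157
shift cm [ 7.2   0.09 -0.15] turn [-0.009 -0.     0.013]
```

View pics/s4.png

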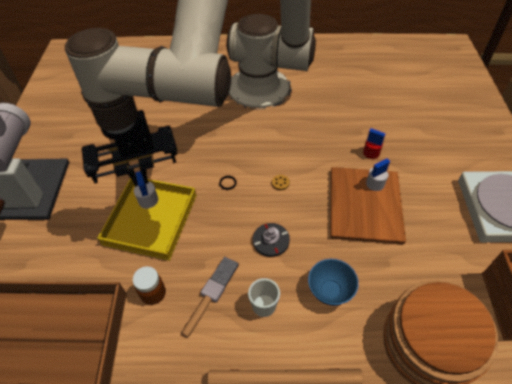

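The cap hangs upright over the tray (pixel ~(146,192)). Lower it.

Emit:
play_rows(plan=[[[2,0,0,0,0,0],[4,0,0,0,0,0],[5.8,0,0,0,0,0],[6.7,0,0,0,0,0],[6.7,0,0,0,0,0]]])

```text
time_s: 14.7
tcp_pos: [0.517, -0.264, 0.0583]
ee_rot: [[-0.001, 0.317, -0.948], [0.002, -0.948, -0.317], [-1.0, -0.002, 0.0]]
wrist_force: [0.3, -0.0, -3.3]
gripper_width: 0.158
```

Emit:
play_rows(plan=[[[0.15,0,0,0,0,0],[0.3,0,0,0,0,0],[0.3,0,0,0,0,0]]])

```text
time_s: 15.08
tcp_pos: [0.5172, -0.2647, 0.0559]
ee_rot: [[0.001, 0.316, -0.949], [0.002, -0.949, -0.316], [-1.0, -0.001, -0.001]]
wrist_force: [-0.1, -0.8, -3.2]
gripper_width: 0.154
```

Emit:
play_rows(plan=[[[0.15,0,0,0,0,0],[0.3,0,0,0,0,0],[0.4,0,0,0,0,0],[0.4,0,0,0,0,0]]])

```text
time_s: 15.58
tcp_pos: [0.517, -0.2646, 0.0515]
ee_rot: [[0.0, 0.316, -0.949], [0.002, -0.949, -0.316], [-1.0, -0.002, -0.001]]
wrist_force: [0.2, -1.3, -3.4]
gripper_width: 0.155
```

Emit:
play_rows(plan=[[[0.07,0,0,0,0,0],[0.14,0,0,0,0,0],[0.14,0,0,0,0,0]]])

```text
time_s: 15.95
tcp_pos: [0.5173, -0.2647, 0.0507]
ee_rot: [[0.001, 0.317, -0.949], [0.001, -0.949, -0.317], [-1.0, -0.001, -0.001]]
wrist_force: [-0.4, 0.4, 0.0]
gripper_width: 0.155
```

Emit:
play_rows(plan=[[[0,0,0,0,0,0],[0,0,0,0,0,0],[0,0,0,0,0,0],[-0.5,0,0,0,0,0],[-3,0,0,0,0,0]]], hand=0.55)

```text
time_s: 16.58
tcp_pos: [0.5159, -0.2644, 0.0794]
ee_rot: [[-0.003, 0.316, -0.949], [0.003, -0.949, -0.316], [-1.0, -0.003, 0.002]]
wrist_force: [0.8, 0.5, -1.1]
gripper_width: 0.537
```

Emit:
play_rows(plan=[[[-4,0,0,0,0,0],[-8,0,0,0,0,0],[-8,0,0,0,0,0]]])

```text
time_s: 16.95
tcp_pos: [0.5195, -0.2657, 0.1647]
ee_rot: [[0.009, 0.317, -0.948], [-0.001, -0.948, -0.317], [-1.0, 0.004, -0.008]]
wrist_force: [-0.3, 0.6, -0.4]
gripper_width: 0.55
```

```bash
python3 -c "
from h import *
go([.4253,.306,.16],-150.4)
p,d=r.capture('scene'); cv2.imwrite('pics/s5.png',p); crop('',p,60,110,170,160,4,'pics/s5c.png')"
```

```text
t 16.95 tcp [ 0.5195 -0.2657  0.1647] yaw -71.52 tilt 0.53 j [-11.2  19.2  -8.8  -0.  -61.5 119.7] F [-0.3  0.6 -0.4] M [-0.05 -0.   -0.05] w 0.550
shift cm [  0.32 -57.21  -9.18] turn [ 7.888 -0.056  0.014]
```

View pics/s5c.png

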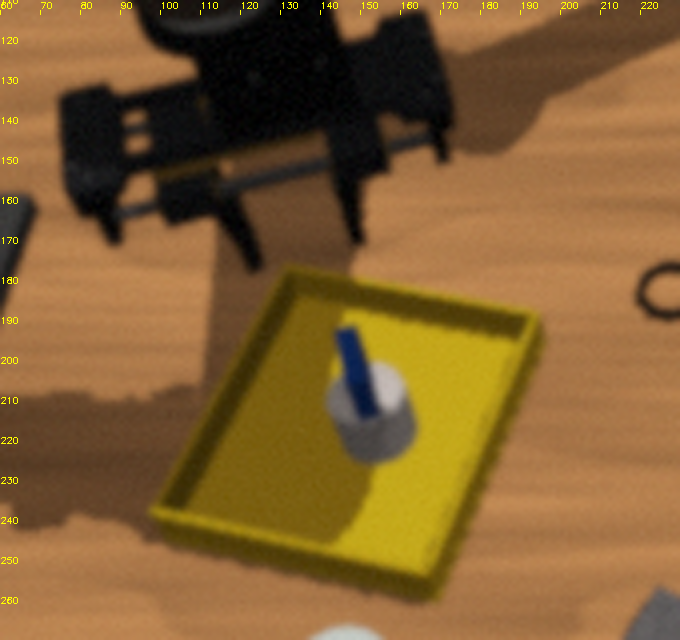

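The cap stands upright in the tray (body about (152,215)). Now to the second cap.

Emit:
play_rows(plan=[[[0,-3,-0.5,0.5,0.0,0],[0,-8.5,-1.4,1.3,0,0],[0,-14.5,-2.3,2.2,0,0],[0,-20.5,-3.3,3.1,0,0],[0,-26.5,-4.2,4.0,0,0]]])

```text
time_s: 17.62
tcp_pos: [0.4734, -0.0053, 0.1598]
ee_rot: [[-0.001, -0.358, -0.934], [0.001, -0.934, 0.358], [-1.0, -0.001, 0.001]]
wrist_force: [1.0, 0.0, -0.8]
gripper_width: 0.552
```

```bash
python3 -c "
from h import *
go([.4253,.306,.16],-150.4)"
```

```text
t 17.62 tcp [ 0.4734 -0.0053  0.1598] yaw -110.98 tilt 0.10 j [ 19.    9.2 -23.3  -0.1 -57.5  50.1] F [ 1.   0.  -0.8] M [ 0.08 -0.18 -0.05] w 0.552
shift cm [ 2.000e-02 -2.734e+01  1.563e+01] turn [3.942e+00 1.000e-02 1.000e-03]
```

Emit:
play_rows(plan=[[[0,-5,2.9,0.75,0,0],[0,-10,5.7,1.5,0,0],[0,-15,8.6,2.25,0,0],[0,-20,11.4,3.0,0,0],[0,-24,13.7,3.5,0,0]]])

```text
time_s: 18.25
tcp_pos: [0.43, 0.2677, 0.1601]
ee_rot: [[-0.001, -0.827, -0.562], [0.0, -0.562, 0.827], [-1.0, 0.0, 0.001]]
wrist_force: [1.1, 0.3, -0.7]
gripper_width: 0.547
```

```bash
python3 -c "
from h import *
go([.4253,.306,.16],-150.4)"
```

```text
t 18.25 tcp [0.43   0.2677 0.1601] yaw -145.80 tilt 0.05 j [ 50.3  12.4 -19.1  -0.1 -58.5 -16. ] F [ 1.1  0.3 -0.7] M [ 0.07 -0.04  0.01] w 0.547
shift cm [ 0.01 -1.76  3.43] turn [ 0.46   0.004 -0.003]
```

Emit:
play_rows(plan=[[[0,-1.5,2.9,0.4,0,0],[0,-1.75,3.4,0.46,0,0],[0,-1.75,3.4,0.46,0,0],[0,-1.75,3.4,0.46,0,0]]])

```text
time_s: 18.75
tcp_pos: [0.4264, 0.3028, 0.1609]
ee_rot: [[-0.0, -0.869, -0.495], [0.001, -0.495, 0.869], [-1.0, -0.0, 0.001]]
wrist_force: [-0.3, -0.7, 0.9]
gripper_width: 0.548
```

```bash
python3 -c "
from h import *
go([.4253,.306,.064],-150.4)"
```

```text
t 18.75 tcp [0.4264 0.3028 0.1609] yaw -150.33 tilt 0.05 j [ 53.1  13.9 -17.   -0.  -59.1 -23.5] F [-0.3 -0.7  0.9] M [ 0.05 -0.03  0.01] w 0.548
shift cm [ 9.69 -0.06  0.33] turn [0.007 0.005 0.002]
```

Emit:
play_rows(plan=[[[2.5,0,0.15,0,0,0],[5,0,0.15,0,0,0],[7.5,0,0.15,0,0,0],[9.2,0,0.15,0,0,0],[9.2,0,0.15,0,0,0]]])

```text
time_s: 19.38
tcp_pos: [0.4254, 0.3037, 0.0681]
ee_rot: [[-0.001, -0.869, -0.494], [-0.001, -0.494, 0.869], [-1.0, 0.002, -0.0]]
wrist_force: [0.1, -0.8, 0.0]
gripper_width: 0.547
```

```bash
python3 -c "
from h import *
go([.4253,.306,.064],-150.4)"
```

```text
t 19.38 tcp [0.4254 0.3037 0.0681] yaw -150.36 tilt 0.10 j [ 53.3  20.1 -23.7  -0.1 -46.3 -23.6] F [ 0.1 -0.8  0. ] M [ 0.09  0.   -0.03] w 0.547
shift cm [ 0.41 -0.11  0.21] turn [ 0.004 -0.    -0.01 ]
```

Emit:
play_rows(plan=[[[0.4,-0.1,0.2,0,0,0],[0.4,-0.1,0.2,0,0,0]]])

```text
time_s: 19.62
tcp_pos: [0.426, 0.308, 0.0657]
ee_rot: [[0.001, -0.869, -0.496], [0.003, -0.496, 0.869], [-1.0, -0.002, 0.002]]
wrist_force: [-0.4, 0.0, -0.1]
gripper_width: 0.548
```

```bash
python3 -c "
from h import *
go([.4253,.306,.064],-150.4)"
```

```text
t 19.62 tcp [0.426  0.308  0.0657] yaw -150.29 tilt 0.17 j [ 53.5  20.4 -23.6  -0.  -45.8 -23.8] F [-0.4  0.  -0.1] M [0.03 0.02 0.02] w 0.548
shift cm [ 0.17  0.16 -0.14] turn [0.011 0.009 0.014]
```

Emit:
play_rows(plan=[[[0.1,0.05,-0.05,0,0,0],[0.1,0.05,-0.05,0,0,0]]])

```text
time_s: 19.88
tcp_pos: [0.4255, 0.3071, 0.0644]
ee_rot: [[0.001, -0.868, -0.496], [0.002, -0.496, 0.868], [-1.0, -0.002, 0.001]]
wrist_force: [0.9, 0.5, 0.7]
gripper_width: 0.549
```

```bash
python3 -c "
from h import *
go([.4253,.306,.064],-150.4)"
```

```text
t 19.88 tcp [0.4255 0.3071 0.0644] yaw -150.28 tilt 0.12 j [ 53.5  20.4 -23.8  -0.  -45.6 -23.8] F [0.9 0.5 0.7] M [ 0.06  0.02 -0.01] w 0.549
shift cm [ 0.04  0.07 -0.08] turn [0.012 0.007 0.01 ]
```

Emit:
play_rows(plan=[[[0.04,0.05,-0.06,0,0,0],[0.04,0.05,-0.06,0,0,0],[0.04,0.05,-0.06,0,0,0],[0.04,0.05,-0.06,0,0,0],[0.04,0.05,-0.06,0,0,0]]], hand=0.0)

```text
time_s: 20.5
tcp_pos: [0.4253, 0.3063, 0.0637]
ee_rot: [[0.001, -0.869, -0.496], [0.002, -0.496, 0.869], [-1.0, -0.001, 0.001]]
wrist_force: [-0.0, -0.6, -0.3]
gripper_width: 0.158
```

```bash
python3 -c "
from h import *
go([.4253,.306,.064],-150.4)"
```

```text
t 20.50 tcp [0.4253 0.3063 0.0637] yaw -150.29 tilt 0.10 j [ 53.5  20.4 -23.9  -0.  -45.6 -23.8] F [-0.  -0.6 -0.3] M [ 0.02  0.05 -0.07] w 0.158
shift cm [-0.03  0.02 -0.02] turn [0.011 0.007 0.007]
```

Emit:
play_rows(plan=[[[-1,0,0,0,0,0],[-3,0,0,0,0,0],[-5,0,0,0,0,0],[-6.5,0,0,0,0,0],[-6.5,0,0,0,0,0]]])

```text
time_s: 21.12
tcp_pos: [0.4257, 0.3068, 0.13]
ee_rot: [[0.002, -0.869, -0.496], [0.004, -0.496, 0.869], [-1.0, -0.004, 0.002]]
wrist_force: [-0.4, -0.1, -1.9]
gripper_width: 0.156
```

```bash
python3 -c "
from h import *
go([.585,.029,.128],-71.5)"
```

```text
t 21.12 tcp [0.4257 0.3068 0.13  ] yaw -150.29 tilt 0.26 j [ 53.5  15.8 -19.4  -0.  -54.6 -23.7] F [-0.4 -0.1 -1.9] M [0.06 0.02 0.  ] w 0.156
shift cm [  0.12  -0.06 -32.02] turn [-7.879e+00 -4.000e-03  2.800e-02]
```

Emit:
play_rows(plan=[[[0,0,-2,-0.5,0,0],[0,0,-6,-1.5,0,0],[0,0,-10.5,-2.5,0,0],[0,0,-15,-3.5,0,0],[0,0,-19.5,-4.5,0,0]]])

```text
time_s: 21.75
tcp_pos: [0.5218, 0.1353, 0.1274]
ee_rot: [[-0.001, -0.258, -0.966], [0.001, -0.966, 0.258], [-1.0, -0.001, 0.002]]
wrist_force: [0.6, -0.0, -3.3]
gripper_width: 0.156
```

```bash
python3 -c "
from h import *
go([.585,.029,.128],-71.5)"
```

```text
t 21.75 tcp [0.5218 0.1353 0.1274] yaw -104.96 tilt 0.09 j [ 31.7  17.4 -17.4  -0.1 -55.2  43.4] F [ 0.6 -0.  -3.3] M [ 0.07 -0.14  0.05] w 0.156
shift cm [-0.08  8.64 -8.85] turn [-3.346  0.008  0.006]
```

Emit:
play_rows(plan=[[[0,2.8,-2.9,-1,0,0],[0,5.6,-5.8,-2,0,0],[0,7.8,-8,-2.8,0,0],[0,8.64,-8.85,-3.35,0,0],[0,8.64,-8.85,-3.35,0,0]]])

```text
time_s: 22.38
tcp_pos: [0.584, 0.0292, 0.127]
ee_rot: [[-0.002, 0.309, -0.951], [0.001, -0.951, -0.31], [-1.0, -0.002, 0.001]]
wrist_force: [0.3, 1.1, -3.0]
gripper_width: 0.156
```

```bash
python3 -c "
from h import *
go([.585,.029,.104],-71.5)"
```

```text
t 22.38 tcp [0.584  0.0292 0.127 ] yaw -71.97 tilt 0.13 j [ 18.7  21.6 -11.   -0.1 -57.5  89.4] F [ 0.3  1.1 -3. ] M [ 0.01  0.02 -0.05] w 0.156
shift cm [ 2.3   0.06 -0.09] turn [-0.047  0.008  0.01 ]
```

Emit:
play_rows(plan=[[[0.8,0,-0.05,-0.04,0,0],[1.6,0,-0.05,-0.04,0,0],[2.3,0,-0.05,-0.04,0,0],[2.3,0,-0.05,-0.04,0,0]]])

```text
time_s: 22.88
tcp_pos: [0.5843, 0.0305, 0.1044]
ee_rot: [[-0.001, 0.319, -0.948], [0.001, -0.948, -0.319], [-1.0, -0.002, 0.001]]
wrist_force: [-0.2, -0.2, -2.4]
gripper_width: 0.158
```

```bash
python3 -c "
from h import *
go([.585,.029,.08],-71.5)"
```

```text
t 22.88 tcp [0.5843 0.0305 0.1044] yaw -71.37 tilt 0.10 j [ 18.8  22.9 -12.6  -0.1 -54.6  89.9] F [-0.2 -0.2 -2.4] M [-0.07 -0.03 -0.06] w 0.158
shift cm [ 2.44  0.17 -0.02] turn [0.013 0.005 0.009]
```

Emit:
play_rows(plan=[[[0.3,0.14,0,0,0,0],[0.9,0.14,0,0,0,0],[1.5,0.14,0,0,0,0],[2.1,0.14,0,0,0,0],[2.4,0.14,0,0,0,0]]])

```text
time_s: 23.5
tcp_pos: [0.5853, 0.0289, 0.0808]
ee_rot: [[-0.0, 0.319, -0.948], [0.001, -0.948, -0.319], [-1.0, -0.001, -0.0]]
wrist_force: [0.6, 0.0, -2.8]
gripper_width: 0.155
```

```bash
python3 -c "
from h import *
go([.585,.029,.068],-71.5)"
```

```text
t 23.50 tcp [0.5853 0.0289 0.0808] yaw -71.39 tilt 0.08 j [ 18.6  24.5 -14.   -0.1 -51.5  90.1] F [ 0.6  0.  -2.8] M [ 0.01 -0.03  0.03] w 0.155
shift cm [ 1.28 -0.01  0.02] turn [ 0.011 -0.002  0.008]
```

Emit:
play_rows(plan=[[[0.4,0,0,0,0,0],[0.8,0,0,0,0,0],[1.1,0,0,0,0,0],[1.25,0,0,0,0,0],[1.25,0,0,0,0,0]]])

```text
time_s: 24.12
tcp_pos: [0.5855, 0.029, 0.0688]
ee_rot: [[0.0, 0.319, -0.948], [0.002, -0.948, -0.319], [-1.0, -0.001, -0.001]]
wrist_force: [0.9, -0.4, -2.3]
gripper_width: 0.161
```

Emit:
play_rows(plan=[[[0.08,0,0,0,0,0],[0.12,0,0,0,0,0],[0.12,0,0,0,0,0]]])

```text
time_s: 24.5
tcp_pos: [0.5855, 0.029, 0.0677]
ee_rot: [[0.001, 0.319, -0.948], [0.002, -0.948, -0.319], [-1.0, -0.001, -0.001]]
wrist_force: [0.4, -0.8, -3.1]
gripper_width: 0.16
```

```bash
python3 -c "
from h import *
go([.585,.029,.0665],-71.5)"
```

```text
t 24.50 tcp [0.5855 0.029  0.0677] yaw -71.39 tilt 0.10 j [ 18.6  25.3 -14.8  -0.1 -49.8  90.1] F [ 0.4 -0.8 -3.1] M [-0.07 -0.07  0.05] w 0.160
shift cm [ 0.12 -0.01  0.05] turn [ 0.011 -0.006  0.008]
```

Emit:
play_rows(plan=[[[0.08,0,0.02,0,0,0],[0.15,0,0.03,0,0,0],[0.15,0,0.03,0,0,0]]])

```text
time_s: 24.88
tcp_pos: [0.5856, 0.029, 0.0667]
ee_rot: [[0.001, 0.319, -0.948], [0.002, -0.948, -0.319], [-1.0, -0.001, -0.002]]
wrist_force: [0.5, -0.7, -0.6]
gripper_width: 0.151
```

Emit:
play_rows(plan=[[[0.03,0,0,0.35,0,0],[0.06,0,0,0.7,0,0],[0.08,0,0,1.0,0,0],[0.08,0,0,1.0,0,0]]])

```text
time_s: 25.38
tcp_pos: [0.5857, 0.0288, 0.0659]
ee_rot: [[0.002, 0.151, -0.989], [0.001, -0.989, -0.151], [-1.0, -0.001, -0.002]]
wrist_force: [-0.1, -0.8, 0.2]
gripper_width: 0.153
```

```bash
python3 -c "
from h import *
st()"
```

```text
t 25.38 tcp [0.5857 0.0288 0.0659] yaw -81.34 tilt 0.13 j [ 18.6  25.4 -15.   -0.1 -49.5  80.1] F [-0.1 -0.8  0.2] M [-0.28 -0.04  0.03] w 0.153
```

Emit:
play_rows(plan=[[[0.03,0,0,0.35,0,0],[0.06,0,0,0.7,0,0],[0.08,0,0,1.0,0,0],[0.08,0,0,1.0,0,0]]])

```text
time_s: 25.88
tcp_pos: [0.5856, 0.029, 0.065]
ee_rot: [[0.002, -0.023, -1.0], [0.002, -1.0, 0.023], [-1.0, -0.002, -0.001]]
wrist_force: [0.2, -0.6, 1.1]
gripper_width: 0.159
```

Emit:
play_rows(plan=[[[0.03,0,0,0.35,0,0],[0.06,0,0,0.7,0,0],[0.08,0,0,1.0,0,0],[0.08,0,0,1.0,0,0]]])

```text
time_s: 26.38
tcp_pos: [0.5855, 0.0289, 0.0641]
ee_rot: [[0.001, -0.196, -0.981], [0.002, -0.981, 0.196], [-1.0, -0.002, -0.001]]
wrist_force: [-0.2, -1.2, 1.2]
gripper_width: 0.155
```

```bash
python3 -c "
from h import *
st()"
```

```text
t 26.38 tcp [0.5855 0.0289 0.0641] yaw -101.28 tilt 0.12 j [ 18.6  25.5 -15.1  -0.1 -49.3  60.2] F [-0.2 -1.2  1.2] M [-0.24  0.03 -0.01] w 0.155
```

Emit:
play_rows(plan=[[[0.03,0,0,0.35,0,0],[0.06,0,0,0.7,0,0],[0.08,0,0,1.0,0,0],[0.08,0,0,1.0,0,0]]])

```text
time_s: 26.88
tcp_pos: [0.5854, 0.0289, 0.0633]
ee_rot: [[0.001, -0.363, -0.932], [0.002, -0.932, 0.363], [-1.0, -0.002, -0.0]]
wrist_force: [0.9, -0.7, 2.0]
gripper_width: 0.156
```

```bash
python3 -c "
from h import *
st()"
```

```text
t 26.88 tcp [0.5854 0.0289 0.0633] yaw -111.27 tilt 0.11 j [ 18.6  25.6 -15.1  -0.1 -49.2  50.2] F [ 0.9 -0.7  2. ] M [-0.28  0.14  0.01] w 0.156
```

Emit:
play_rows(plan=[[[0.03,0,0,0.35,0,0],[0.05,0,0,0.7,0,0],[0.07,0,0,1.0,0,0],[0.07,0,0,1.0,0,0]]])

```text
time_s: 27.38
tcp_pos: [0.5853, 0.0289, 0.0625]
ee_rot: [[0.001, -0.519, -0.855], [0.001, -0.855, 0.519], [-1.0, -0.002, 0.0]]
wrist_force: [-0.2, -0.5, 1.8]
gripper_width: 0.157
```

```bash
python3 -c "
from h import *
st()"
```

```text
t 27.38 tcp [0.5853 0.0289 0.0625] yaw -121.26 tilt 0.09 j [ 18.6  25.7 -15.2  -0.1 -49.1  40.2] F [-0.2 -0.5  1.8] M [-0.3   0.18 -0.02] w 0.157
```

Emit:
play_rows(plan=[[[0.03,0,0,0.35,0,0],[0.05,0,0,0.7,0,0],[0.08,0,0,1.0,0,0],[0.08,0,0,1.0,0,0]]])

```text
time_s: 27.88
tcp_pos: [0.5852, 0.0288, 0.0617]
ee_rot: [[0.0, -0.66, -0.752], [0.001, -0.752, 0.66], [-1.0, -0.001, 0.001]]
wrist_force: [-1.2, -1.7, 3.3]
gripper_width: 0.16
```

```bash
python3 -c "
from h import *
st()"
```

```text
t 27.88 tcp [0.5852 0.0288 0.0617] yaw -131.26 tilt 0.09 j [ 18.6  25.7 -15.2  -0.1 -49.   30.2] F [-1.2 -1.7  3.3] M [-0.38  0.38  0.04] w 0.160
```

Emit:
play_rows(plan=[[[0.03,0,0,0.35,0,0],[0.05,0,0,0.7,0,0],[0.07,0,0,1.0,0,0],[0.07,0,0,1.0,0,0]]])

```text
time_s: 28.38
tcp_pos: [0.5851, 0.029, 0.0609]
ee_rot: [[0.0, -0.78, -0.626], [0.002, -0.626, 0.78], [-1.0, -0.001, 0.001]]
wrist_force: [-0.1, -1.1, 3.8]
gripper_width: 0.158
```

```bash
python3 -c "
from h import *
st()"
```

```text
t 28.38 tcp [0.5851 0.029  0.0609] yaw -141.26 tilt 0.10 j [ 18.6  25.8 -15.3  -0.1 -48.9  20.2] F [-0.1 -1.1  3.8] M [-0.31  0.36  0.05] w 0.158
```

Emit:
play_rows(plan=[[[0.03,0,0,0.35,0,0],[0.05,0,0,0.7,0,0],[0.07,0,0,1.0,0,0],[0.07,0,0,1.0,0,0]]])

```text
time_s: 28.88
tcp_pos: [0.5851, 0.029, 0.06]
ee_rot: [[0.0, -0.877, -0.481], [0.002, -0.481, 0.877], [-1.0, -0.001, 0.001]]
wrist_force: [-2.2, -0.4, 3.1]
gripper_width: 0.16
```

```bash
python3 -c "
from h import *
st()"
```

```text
t 28.88 tcp [0.5851 0.029  0.06  ] yaw -151.27 tilt 0.10 j [ 18.6  25.8 -15.3  -0.1 -48.8  10.2] F [-2.2 -0.4  3.1] M [-0.13  0.35  0.01] w 0.160
```

Emit:
play_rows(plan=[[[0.02,0,0,0.25,0,0],[0.04,0,0,0.5,0,0],[0.06,0,0,0.7,0,0],[0.06,0,0,0.7,0,0]]])

```text
time_s: 29.38
tcp_pos: [0.5854, 0.0292, 0.0597]
ee_rot: [[0.001, -0.929, -0.369], [0.002, -0.369, 0.929], [-1.0, -0.002, 0.001]]
wrist_force: [-1.6, 0.9, 4.3]
gripper_width: 0.161
```

```bash
python3 -c "
from h import *
st()"
```

```text
t 29.38 tcp [0.5854 0.0292 0.0597] yaw -158.33 tilt 0.13 j [ 18.6  25.8 -15.3  -0.1 -48.7   3.1] F [-1.6  0.9  4.3] M [0.05 0.37 0.05] w 0.161
```

Emit:
play_rows(plan=[[[0.0,0,0,0.2,0,0],[0.0,0,0,0.4,0,0],[0.0,0,0,0.4,0,0]]])

```text
time_s: 29.75
tcp_pos: [0.5856, 0.029, 0.0598]
ee_rot: [[0.001, -0.953, -0.302], [0.002, -0.302, 0.953], [-1.0, -0.002, 0.001]]
wrist_force: [-0.3, -0.2, 4.2]
gripper_width: 0.157
```

```bash
python3 -c "
from h import *
st()"
```

```text
t 29.75 tcp [0.5856 0.029  0.0598] yaw -162.40 tilt 0.13 j [ 18.6  25.9 -15.3  -0.1 -48.7  -1. ] F [-0.3 -0.2  4.2] M [ 0.09  0.15 -0.01] w 0.157
```

Emit:
play_rows(plan=[[[0,0,0,0,0,0],[0,0,0,0,0,0],[0,0,0,0,0,0],[-0.5,0,0,0,0,0],[-3,0,0,0,0,0]]], hand=0.55)

```text
time_s: 30.38
tcp_pos: [0.5839, 0.0286, 0.0884]
ee_rot: [[-0.003, -0.953, -0.302], [0.001, -0.302, 0.953], [-1.0, 0.003, 0.002]]
wrist_force: [0.2, 0.5, 0.5]
gripper_width: 0.538
```

Emit:
play_rows(plan=[[[-4,0,0,0,0,0],[-9,0,0,0,0,0],[-10,1,5,0,0,0],[-10,3,11,0,0,0],[-10,5,17,0,0,0]]])

```text
time_s: 31.0
tcp_pos: [0.486, 0.1757, 0.1903]
ee_rot: [[0.002, -0.953, -0.302], [0.003, -0.302, 0.953], [-1.0, -0.002, 0.002]]
wrist_force: [1.2, 0.9, -0.5]
gripper_width: 0.549
```

```bash
python3 -c "
from h import *
st()
for n in('top','scene'):
    p,d=r.capture(n); cv2.imwrite('pics/%s9.png'%n,p)
    if n=='top': crop('t',p,200,140,90,80,8,'pics/f1.png')
    else: crop('t',p,220,180,100,90,7,'pics/f2.png')
st()
"
```

```text
t 31.00 tcp [0.486  0.1757 0.1903] yaw -162.44 tilt 0.18 j [ 37.8  11.8 -15.3  -0.1 -62.8 -20.3] F [ 1.2  0.9 -0.5] M [ 0.19 -0.09 -0.11] w 0.549
t 31.10 tcp [0.4843 0.1781 0.1905] yaw -162.01 tilt 0.19 j [ 38.2  11.7 -15.4  -0.1 -62.8 -20.1] F [-0.3 -1.1  0.1] M [ 0.02 -0.09  0.06] w 0.550
```

View pics/scene9.png

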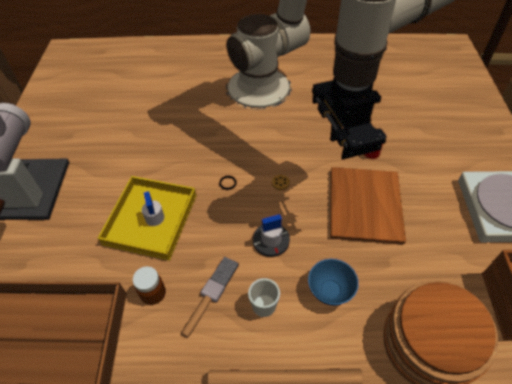

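View pics/f2.png

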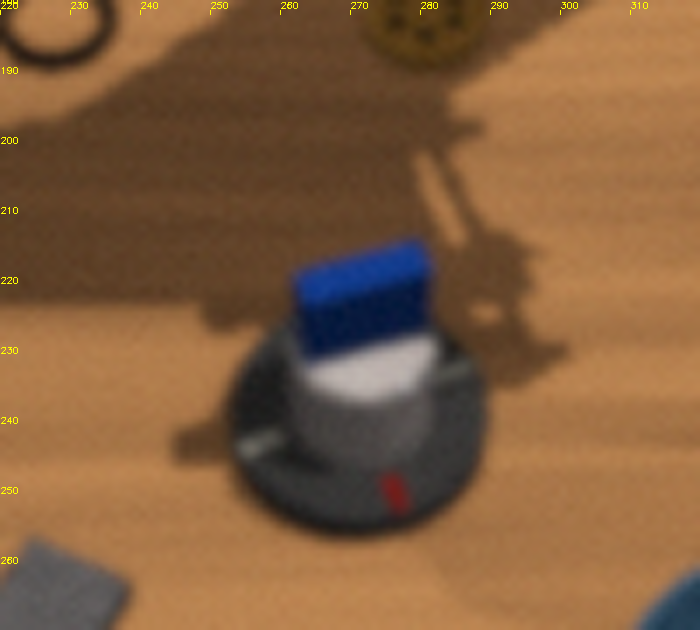

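View pics/f1.png

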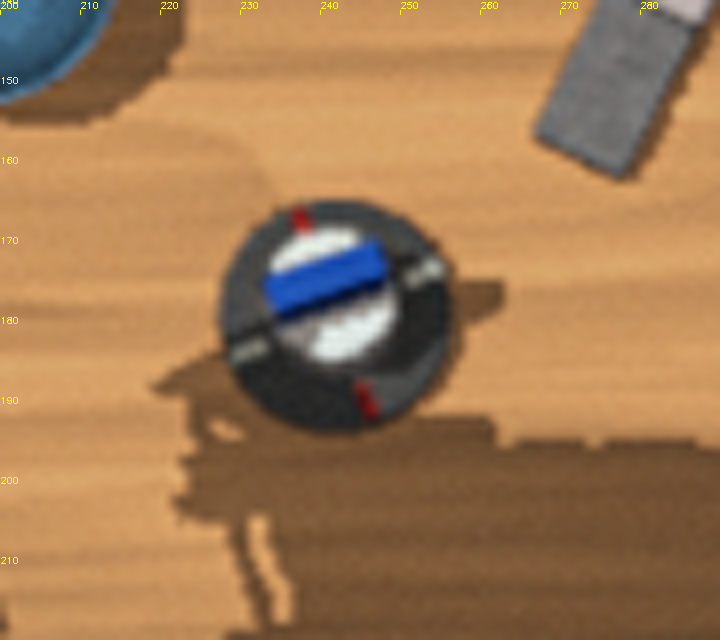

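The handle on the gauge lies along the white marks (top image, about (240,174)). The other cap stands upright in the tray (scene image, about (152,212)), and nothing else has moved. I'll let the arm settle, then hand in.

Emit:
play_rows(plan=[[[0,0,0,0,0,0],[0,0,0,0,0,0],[0,0,0,0,0,0]]])

```text
time_s: 31.48
tcp_pos: [0.4875, 0.1734, 0.1894]
ee_rot: [[0.0, -0.954, -0.3], [0.001, -0.3, 0.954], [-1.0, -0.001, 0.001]]
wrist_force: [0.6, -0.1, -0.4]
gripper_width: 0.552
```

```bash
python3 -c "
from h import *
st(); print(r.finish_job())"
```

```text
t 31.48 tcp [0.4875 0.1734 0.1894] yaw -162.51 tilt 0.08 j [ 37.5  11.9 -15.2  -0.1 -62.8 -20. ] F [ 0.6 -0.1 -0.4] M [ 0.05 -0.01  0.08] w 0.552
the job is handed in; nothing more can be done
None
```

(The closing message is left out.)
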